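# Turn a tube's label to the reader and hold the selector at its third stop

### The arm

A 7-joint arm with a two-finger parallel gripper is mounted at the origin on a cart in front of the work surface, level with it; the furniture and walls round the work are solid. World frame = base frame: x ahead of the robot, y to its left, z up, the work surface at z = 0. Lengths are in m, angles in rad, forces in N, time in s.
With the tool pointing down it reaches from about 0.35 to 0.9 m from the base axis. Payload 7.2 kg.
Tool frame: the origin (TCP) lies on the mounting face of the last link; the fingertips stand 173 mm ahead of it and the grasp point (between the pads) lies 155 mm ahead of it; z points along the fingers, y is the line along which they close (so a half turn about z gives the same grasp; the last joint's range is limited). The gripper opens to 85 mm and grips with 20 to 120 N. Pads are 22 mm wide; open, the fingers measure 114 mm over their backs; the gripper's body (76 mm by 85 mm) begins 54 mm behind the grasp point. The pads swing forward as they close: fully open they stand 13 mm farther back than shut.
Start: joints at [-1.399, 0.411, -0.013, 1.596, 0.006, 1.134, -0.082], TCP at [0.148, 0.607, 0.405] pointing down, gripper open.
Joint ranges: [-2.95, 2.95], [-0.29, 1.99], [-1.47, 1.44], [0.14, 2.54], [-1.03, 4.17], [0.13, 1.85], [-2.86, 2.86]. Speed limits (rad/s): [2.39, 2.39, 3.01, 3.01, 3.14, 3.14, 3.14].

### API

Orientations are given as a rotation vector (axis times angle).
In Python, from rig import arm gives the robot as it stands. Calls block until the motion is done:
- arm.move_to(position, orientation): joint-space move of the TCP to a pose.
- arm.movel(position, vel=0.15, rot=None): straight line of the TCP; rot=None keeps the orientation; vel is the mean speed in m/s.
- arm.move_joints(angles): joint-space move.
- arm.open() and arm.gripper_close(grip_force=None): open the fingers fully, or close them until they stop; grip_force is the grip in N (None keeps the last).
- arm.dwell(seconds).
- arm.inverse_kinematics(position, orientation): joint angles nearest the present ones, or None.
- arm.get_obs(): the state.
- arm.camera(name): name is "side" or "top" or "wrist"; returns a dict with "frame" (480x640x3 uint8, blue, green, red), "camera_matrix" (3x3 intrinsics, pixels), "dist_coeffs" ([k1, k2, p1, p2, k3] as OpenCV has them; the pictures are not rectified), "eye" and "rotation" of the camera in the world; the wrist camera has in their place "hand_eye" (4x4, takes a point from camera to tool coordinates, whose origin is the TCP and whose axes are the flange's). Camera axes: x right, y down, z forward; pixel columns grow to the right and rows downward; lengths in m; the calibration is good to about 2 mm. A picture is of the moment at which its call begins: read the wrist's pose just before it. There is no depth.
A pose or a line that the arm cannot do raises arm.IKError and nothing moves.
- arm.close_job(): hands the job in; it is judged then, once.
The state is a dict: "time": time; "qpos": joint angles; "dq": joint speeds; "tau": joint torques, N m; "eef_pos": TCP position; "orientation": TCP orientation; "wrist_force": force on the tool from outside, world axes, zero at the start; "moment": the same for the moment, N m; "opening": opening from 0.0 (shut) to 1.0 (fully open); "finger_force": force on a finger pad.
Only numpy, scipy, OpenCV 4.12 (cv2) and the standard library are available. Lean on these libraries where they do the work, as an engineer would, in place of code of your own. Each camera call takes 0.05 s, during which the arm holds its last target. There are 200 camera calls.

### The job

Turn the brown metal tube standing in the reader's round seat until its striped label squarely faces the red window of the blue reader, and let go of it, still standing in the seat. Then turn the reader's black knob clockwise, click by click, to the third stop after home (the green dot) without going past it, and finish with the gripper still holding the knob there. Leave the sanding block, the tape roll and the small cup where they are.

Things in the scene. Friction and masses are not known exactly. Their poses are not given: they have to be found in the camera images.
- reader: Fixed reader station. Origin: underside centre of its foot plate (110 x 250 x 6 mm, long along own y) on the bench; z up; at yaw 0 own x points away from the robot. The blue block (90 x 95 mm, top 60 mm above the bench) is centred at own (0, -57.5) mm, as is the knob's vertical axis on its top; the red window is on the block's +y face. The tube's seat is at own (0, +75) mm.
- window (a point): Middle of the red window of the reader, at own (0, -7, 34) mm of the reader; the window looks along the reader's own +y, to the seat, whose centre is 82 mm away.
- seat_centre (a point): Centre of the seat's floor (top of the foot plate, 6 mm above the bench), where the tube stands. The seat is a black ring of 49 mm inner and 62 mm outer diameter, 8 mm high above the plate.
- tube: Loose upright brown metal tube, 44 mm outside diameter, 85 mm tall, about 0.2 kg. Origin: centre of its lower end, 6 mm above the bench in the seat; own z up. The label is on its own -y side: it faces the window when the tube's axes are parallel to the reader's. It starts turned 46 to 180 degrees away, either way round, and turns easily in the seat (2.5 mm play all round).
- tube_label (a point): Centre of the white label with black stripes (about 20 mm wide, 42 mm tall) on the tube's outside, 47 mm above the tube's lower end, 22.5 mm from its axis along its own -y.
- knob_bar (a point): Black knob's upright grip bar, 42 mm long (own x), 14 mm thick (own y), flat sided; flat sides from 71 to 100 mm above the bench, over a disc of 48 mm diameter. Origin on the knob's axis 61 mm above the bench, z up, turning with the knob. The pointer (white line) is on its -x end. At home its axes are parallel to the reader's and it points to the white dot.
- index_knob (a joint): Knob angle in rad, growing clockwise seen from above. Stops every 0.3927 rad: home 0 (white dot), first 0.393, second 0.785, third 1.178 (green dot), fourth 1.571, fifth 1.963; end stops just beyond. It starts at home or at the first stop; stops count from home. It resists with up to about 0.11 N m to midway between stops, then pulls into the next.
- sanding_block: Bystander: loose wood and red sanding block, 52 x 91 x 29 mm, origin at the centre of its underside. Leave it alone.
- tape_roll: Bystander: loose roll of masking tape lying flat, 68 mm across, 19 mm high, origin at the centre of its underside. Leave it alone.
- small_cup: Bystander: loose small dark pewter cup, 68 mm across the rim, 34 mm high, origin at the centre of its underside. Leave it alone.
Things that resemble listed ones, but are neither listed nor needed, are in the scene too. What is shaped like the tube but orange or yellow is not meant.

How it is judged:
On the way, in this order (a step that is already met when the one before it is completed fails the run):
1. the label faces the window and the tube stands free in its seat (x of window in the frame of tube between -0.022 and 0.022 m and y of window in the frame of tube below -0.05 m and horizontal distance between tube and seat_centre below 0.006 m and z of tube in the frame of reader below 0.01 m and angle between tube's own z axis and vertical below 0.1 rad and contact force between the fingers and tube below 0.2 N and linear speed of tube below 0.02 m/s and angular speed of tube below 0.1 rad/s), for 0.2 s.
2. the knob is held at the third stop (value of joint index_knob between 1.078 and 1.278 rad and velocity of joint index_knob between -0.15 and 0.15 rad/s and contact force between the fingers and index_knob above 2 N), for 0.3 s.
At the end, for the whole second after the job is handed in: The tube stands upright and untouched in its seat (within 6 mm of its centre) with the label within about 15 degrees of facing the window; the knob is at its third stop (1.178 rad, within 0.1 rad), still, and gripped by the fingers with at least 2 N (all of step 1 and all of step 2); the arm keeps its last pose, push and grip.
It fails at once if the knob was turned past the third stop (over the crest towards the fourth) (value of joint index_knob above 1.375 rad).
It fails at once if the sanding block was moved more than 25 mm (distance of sanding_block from where it was at the start of the episode above 0.025 m).
It fails at once if the tape roll was moved more than 25 mm (distance of tape_roll from where it was at the start of the episode above 0.025 m).
It fails at once if the small cup was moved more than 25 mm (distance of small_cup from where it was at the start of the episode above 0.025 m).
It also fails if it takes over 61 s, if anything falls off the work surface, if the arm or the gripper's body presses on something with over 40 N, if the wrist force passes 120 N, or if a joint passes its speed limit or range.

## Working session

There is one attempt and no reset: what is moved stays moved. The work goes in short steps, each a Python script; the robot and the scene stay as the last script left them, time stands still between calls to the robot, and variables do not carry over. Pictures are saved under pics/ and viewed, at most 10 in all, crops included, and the job is handed in when it is done.

```bash
ls; mkdir -p pics; python3 - <<'E'
from rig import arm
import cv2,numpy as np
o=arm.get_obs();print(o)
ims=[]
for n in("top","side"):
    c=arm.camera(n);cv2.imwrite(f"pics/{n}0.png",c["frame"]);print(n,c["camera_matrix"],c["dist_coeffs"],c["eye"],c["rotation"])
c=arm.camera("wrist");print(c["hand_eye"],c["camera_matrix"],c["dist_coeffs"])
E
```

```text
pics
{'time': 0.0, 'qpos': array([-1.39919909,  0.41190964, -0.01272463,  1.59702218,  0.00562403,
        1.13428964, -0.08219033]), 'dq': array([-3.06031270e-05,  1.66937269e-04, -8.54953559e-04,  5.70241949e-04,
        4.40076091e-04, -7.74066003e-04, -4.81619987e-04]), 'tau': array([-3.77734068e-04, -6.00604248e+01,  6.81952313e-01, -2.99417549e+01,
        1.37879670e-02,  9.90196393e-03,  2.35865599e-05]), 'eef_pos': array([0.14840997, 0.60691238, 0.40385567]), 'orientation': array([-3.75676077e-01, -3.11898695e+00,  2.50039718e-03]), 'wrist_force': array([-0.24202647, -0.09904386, -0.47555591]), 'moment': array([ 0.009528  , -0.00674498, -0.00487847]), 'finger_force': 0.0, 'opening': 0.9974914260476389}
top [[453.37589027   0.         318.45080057]
 [  0.         453.37589027 237.1319523 ]
 [  0.           0.           1.        ]] [-0.08044282  0.          0.          0.          0.        ] [ 0.44913042 -0.02604363  0.92832237] [-2.16191842  2.12944117 -0.1599159 ]
side [[447.52103441   0.         318.30852391]
 [  0.         447.52103441 243.51798718]
 [  0.           0.           1.        ]] [-0.06385626  0.          0.          0.          0.        ] [0.56553534 0.77322252 0.36237441] [ 0.01882706  2.56093489 -1.81108239]
[[ 6.66952450e-04 -9.47618710e-01 -3.19403091e-01  8.28296069e-02]
 [ 9.99999734e-01  5.37777250e-04  4.92620429e-04 -3.98403042e-04]
 [-2.95048619e-04 -3.19403335e-01  9.47618817e-01  2.97852423e-02]
 [ 0.00000000e+00  0.00000000e+00  0.00000000e+00  1.00000000e+00]] [[399.25484927   0.         325.47070841]
 [  0.         399.25484927 242.72521545]
 [  0.           0.           1.        ]] [0.006292 0.       0.       0.       0.      ]
```

View pics/top0.png

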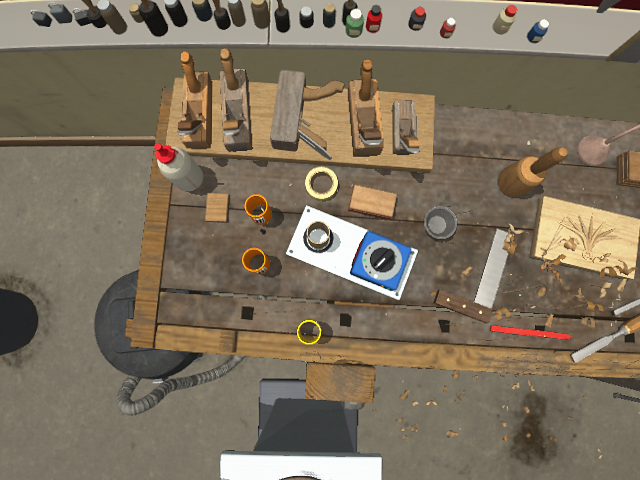

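View pics/side0.png

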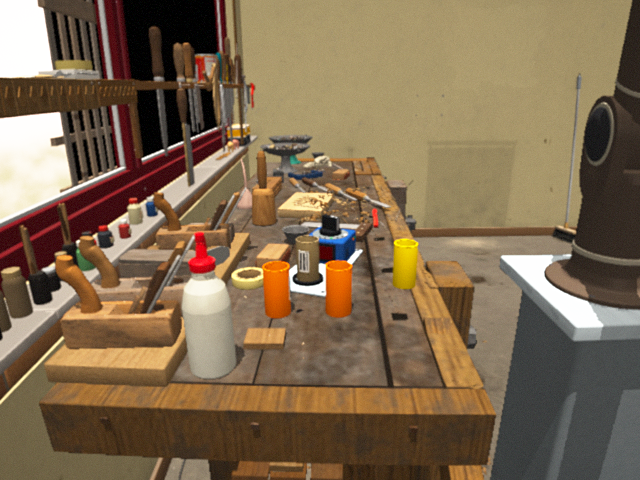

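Top view: the white plate holds the seat and tube at about (318,235) and the blue block and knob at about (384,262), so the reader yaw is about -22°. In the side view the label shows at about (304,262), roughly facing +y, and so nearly opposite the window.

```bash
cat > h.py <<'E'
import cv2,numpy as np
from scipy.spatial.transform import Rotation as R
from rig import arm
def cam(n):
    o=arm.get_obs(); c=arm.camera(n); K,d=np.array(c["camera_matrix"]),np.array(c["dist_coeffs"])
    if n=="wrist":
        T=np.eye(4);T[:3,:3]=R.from_rotvec(o["orientation"]).as_matrix();T[:3,3]=o["eef_pos"]
        T=T@c["hand_eye"]; M,e=T[:3,:3],T[:3,3]
    else: M,e=np.array(c["rotation"]),np.array(c["eye"]); M=R.from_rotvec(M).as_matrix() if M.size==3 else M
    return dict(im=c["frame"],K=K,d=d,M=M,e=e)
def rays(c,px):
    p=cv2.undistortPoints(np.float64(px).reshape(-1,1,2),c["K"],c["d"]).reshape(-1,2)
    return np.c_[p,np.ones(len(p))]@c["M"].T
def plane(c,px,z):
    r=rays(c,px); return c["e"]+r*((z-c["e"][2])/r[:,2])[:,None]
def proj(c,P):
    rv=cv2.Rodrigues(c["M"].T)[0]; return cv2.projectPoints(np.float64(P).reshape(-1,1,3),rv,-c["M"].T@c["e"],c["K"],c["d"])[0].reshape(-1,2)
def mask(c,lo,hi,box=None):
    m=cv2.inRange(cv2.cvtColor(c["im"],cv2.COLOR_BGR2HSV),lo,hi)
    if box is not None:
        b=np.zeros_like(m);x0,y0,x1,y1=box;b[y0:y1,x0:x1]=255;m&=b
    return m
def big(m): return max(cv2.findContours(m,cv2.RETR_EXTERNAL,cv2.CHAIN_APPROX_NONE)[0],key=cv2.contourArea).reshape(-1,2)
def down(a): # tool down, tool y axis at heading a (world)
    y=np.array([np.cos(a),np.sin(a),0]);z=np.array([0,0,-1.]);return R.from_matrix(np.c_[np.cross(y,z),y,z]).as_rotvec()
E
python3 - <<'E'
from h import *
c=cam("top")
w=big(mask(c,(0,0,200),(180,60,255),(270,190,430,310)))
r=cv2.boxPoints(cv2.minAreaRect(np.float32(plane(c,w,0.006)[:,:2])));print("plate",r)
b=big(mask(c,(95,120,60),(125,255,255),(330,210,440,310)))
P=np.float32(plane(c,b,0.06)[:,:2]);print("block",cv2.minAreaRect(P))
for n,q in(("plate",np.float32(plane(c,w,0.006)[:,:2])),):print(cv2.minAreaRect(q))
o=[c["im"][190:310,260:440]]
s=cam("side")
cv2.imwrite("pics/crop1.png",np.hstack([cv2.resize(c["im"][195:305,280:430],(460,337)),cv2.resize(s["im"][210:310,280:380],(337,337),interpolation=cv2.INTER_CUBIC)]))
E
```

```text
plate [[ 0.4598345  -0.1910375 ]
 [ 0.5619864  -0.23118123]
 [ 0.6531327   0.00075427]
 [ 0.55098075  0.040898  ]]
block ((0.5341658592224121, -0.14675447344779968), (0.09408867359161377, 0.09158781170845032), 68.54305267333984)
((0.5564835667610168, -0.09514161944389343), (0.249202162027359, 0.10975661873817444), 68.54611206054688)
```

View pics/crop1.png

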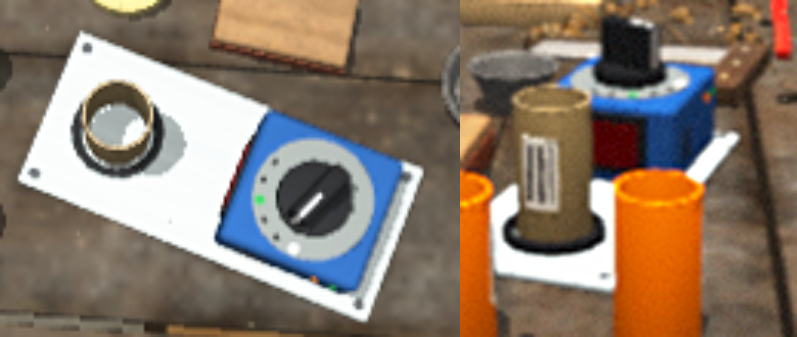

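The crop shows a 249×110 mm plate, matching the given size, with yaw -21.5°. The knob pointer sits between the white dot and the green dot, so at the first stop. The label faces the side camera, somewhat to its left. Next I'll measure the label heading and pointer, and check the wrist range.

```bash
cat >> h.py <<'E'
YAW=np.deg2rad(68.546-90); C=np.array([.5565,-.0951]); X=np.array([np.cos(YAW),np.sin(YAW)]); Y=np.array([-np.sin(YAW),np.cos(YAW)])
SEAT=C+.075*Y; KN=C-.0575*Y
E
python3 - <<'E'
from h import *
c=cam("top"); t=cam("side")
print("seat",SEAT,"knob",KN,"px",proj(c,[[*SEAT,.091],[*KN,.1]]),"side",proj(t,[[*SEAT,.053]]))
# pointer: white pixels on bar top
k=proj(c,[[*KN,.1]])[0].astype(int)
w=mask(c,(0,0,150),(180,70,255),(k[0]-8,k[1]-8,k[0]+9,k[1]+9)); p=np.argwhere(w>0)[:,::-1]
if len(p)>3:
    P=plane(c,p,.1)[:,:2]; u=np.linalg.svd(P-P.mean(0))[2][0]; m=P.mean(0)-KN
    u*=np.sign(u@m); print(len(p),"offset",m,"angle cw from home deg",np.rad2deg(np.arctan2(u@Y, -u@X)))
# label
H=cv2.cvtColor(t["im"],cv2.COLOR_BGR2HSV)
for r in range(252,276,4): print(r,[tuple(int(v) for v in H[r,x]) for x in range(290,324,2)])
a0=np.deg2rad(0)
for a in range(-180,180,30):
    q=arm.inverse_kinematics([*SEAT,.215],down(np.deg2rad(a))); print(a,None if q is None else np.round(q,2))
E
```

```text
seat [ 0.58393156 -0.02529664] knob [ 0.53546914 -0.14861591] px [[317.9012071  231.47186257]
 [384.56921414 257.7420352 ]] side [[307.55402347 257.03554552]]
23 offset [-0.00609542  0.00644325] angle cw from home deg 20.676489869797074
252 [(12, 118, 78), (15, 116, 112), (14, 115, 106), (16, 127, 104), (18, 68, 154), (16, 29, 184), (22, 34, 205), (17, 34, 208), (18, 41, 175), (16, 52, 163), (18, 137, 128), (17, 118, 132), (18, 122, 127), (19, 131, 123), (18, 136, 109), (0, 235, 76), (0, 255, 73)]
256 [(13, 106, 91), (14, 105, 124), (13, 91, 107), (18, 110, 100), (17, 73, 146), (14, 33, 100), (15, 38, 175), (18, 37, 123), (18, 33, 171), (20, 40, 189), (18, 137, 128), (19, 122, 125), (18, 131, 121), (20, 132, 112), (17, 147, 99), (1, 238, 75), (0, 255, 78)]
260 [(14, 86, 113), (17, 83, 111), (13, 83, 110), (17, 118, 102), (16, 83, 141), (14, 44, 87), (18, 34, 180), (25, 32, 105), (17, 32, 157), (20, 44, 186), (19, 141, 121), (19, 117, 122), (18, 124, 115), (16, 116, 110), (20, 129, 87), (107, 120, 34), (107, 150, 34)]
264 [(14, 73, 102), (18, 113, 106), (17, 73, 112), (20, 39, 145), (
[... 572 characters left out ...]
, 163), (18, 68, 158), (18, 125, 110), (20, 136, 103), (20, 120, 100), (18, 123, 91), (21, 63, 106), (0, 0, 255), (0, 0, 255)]
-180 [-0.72  0.83  1.03  1.91 -0.9   0.95 -2.39]
-150 [-0.72  0.83  1.03  1.91 -0.9   0.95 -1.87]
-120 [-0.72  0.83  1.03  1.91 -0.9   0.95 -1.35]
-90 [-0.5   0.65  0.65  1.89 -0.55  0.78 -1.12]
-60 [-0.51  0.66  0.66  1.89 -0.56  0.78 -0.59]
-30 [-0.48  0.65  0.62  1.89 -0.53  0.77 -0.09]
0 [-0.44  0.63  0.56  1.89 -0.47  0.76  0.38]
30 [-0.42  0.62  0.53  1.89 -0.44  0.75  0.88]
60 [-0.4   0.61  0.49  1.89 -0.41  0.74  1.37]
90 [-0.36  0.6   0.44  1.88 -0.37  0.73  1.86]
120 [-0.25  0.58  0.29  1.88 -0.24  0.72  2.27]
150 [-0.14  0.57  0.14  1.87 -0.11  0.71  2.68]
```

```bash
python3 - <<'E'
from h import *
o=down(np.deg2rad(-100))
arm.move_to([*SEAT,.40],o); print(arm.get_obs()["time"])
arm.movel([*SEAT,.217],.2)
print(arm.get_obs()["qpos"],arm.get_obs()["time"])
arm.gripper_close(20)
s=arm.get_obs();print(s["finger_force"],s["opening"],s["wrist_force"],s["time"],s["qpos"][6])
if s["finger_force"]>3:
    q=s["qpos"].copy()
    for i in range(4):
        q[6]+=np.deg2rad(175.5/4); arm.move_joints(q); s=arm.get_obs(); print(s["time"],s["qpos"][6],s["eef_pos"],s["wrist_force"])
c=cam("side");cv2.imwrite("pics/s2.png",cv2.resize(c["im"][190:310,260:380],(600,600)))
E
```

```text
3.0583
[-0.61970763  0.72102863  0.83691063  1.89895483 -0.71259286  0.84776991
 -1.15227417] 4.125
24.025894257210894 0.5037904656467845 [-0.98083317  0.60310594  5.65685829] 4.5833 -1.1519782123468234
5.3417 -0.3887144241766649 [ 0.58436057 -0.02490906  0.21765696] [-0.42488386  2.18554022  0.72935249]
6.1 0.37637535267582456 [ 0.58396082 -0.02506722  0.21752445] [-2.43620976  2.45681858  3.12022946]
6.8583 1.1419996705420132 [ 0.58389347 -0.02563553  0.21749098] [-2.7910542   0.36612126  1.91726294]
7.6167 1.9078288214542616 [ 0.58417366 -0.02574879  0.21754048] [-1.44351631 -1.78395919 -0.0929353 ]
```

```bash
python3 - <<'E'
from h import *
arm.open(); s=arm.get_obs(); print(s["time"],s["eef_pos"],s["opening"])
arm.movel([*SEAT,.36],.2)
p=SEAT-.11*Y
for z in (.36,.40):
    q=arm.inverse_kinematics([*p,z],down(np.deg2rad(158.54)));print(q)
arm.move_to([*p,.36],down(np.deg2rad(158.54)))
c=cam("wrist");s=arm.get_obs();print(s["time"])
cv2.imwrite("pics/w1.png",c["im"])
print(proj(c,[[*SEAT,.006],[*SEAT,.091],[*(SEAT-.0225*Y),.053],[*KN,.1],[*(SEAT-.0225*Y),.074],[*(SEAT-.0225*Y),.032]]))
E
```

```text
8.1583 [ 0.58430614 -0.02518042  0.21768121] 1.0006676553037521
[ 0.3167051   0.35403414 -0.21941389  1.80128441  0.0900309   0.9959461
  2.82850543]
[ 0.31841533  0.31451303 -0.21944292  1.75492859  0.07641152  1.08043689
  2.84042329]
10.325
[[323.97626187 328.75933489]
 [323.81411135 390.72633735]
 [323.83205355 334.89869256]
 [323.26320488 215.36541088]
 [323.78354158 350.15310669]
 [323.87478838 321.45446079]]
```

View pics/w1.png

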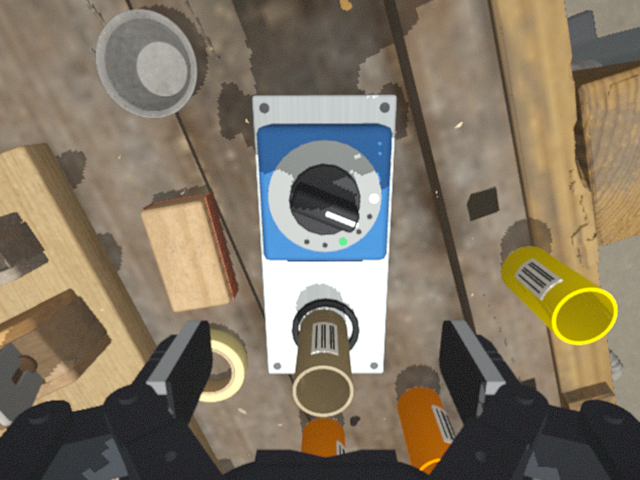

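The wrist picture shows the label at (324,337), predicted (324,335), and centred on the tube axis, so it faces the window. The tube stands free in its seat. The knob pointer runs from (327,211) to (357,227), at the first stop, with the green dot two stops on. Next is the knob.

```bash
python3 - <<'E'
from h import *
c=cam("wrist")
b=big(mask(c,(95,120,60),(125,255,255),(230,110,420,275)))
r=cv2.minAreaRect(np.float32(plane(c,b,0.06)[:,:2]));print(r,KN)
k=np.array(r[0]); 
w=mask(c,(0,0,170),(180,60,255),(326,205,360,230)); P=plane(c,np.argwhere(w>0)[:,::-1],.1)[:,:2]
u=np.linalg.svd(P-P.mean(0))[2][0];u*=np.sign(-u@X);print(len(P),"pointer cw deg",np.rad2deg(np.arctan2(u@Y,-u@X)))
h=YAW+np.pi/2-np.deg2rad(22.5)
g=KN
arm.move_to([*g,.36],down(h)); arm.movel([*g,.247],.12)
s=arm.get_obs();print(s["time"],s["qpos"],s["wrist_force"])
arm.gripper_close(40); s=arm.get_obs();print(s["time"],s["finger_force"],s["opening"],s["wrist_force"],s["moment"],s["qpos"][6])
E
```

```text
((0.5337933897972107, -0.15129806101322174), (0.09418446570634842, 0.0872652679681778), 68.69436645507812) [ 0.53546914 -0.14861591]
217 pointer cw deg 20.92588467664925
13.0333 [ 0.07214982  0.48234736  0.14549308  1.92314807 -0.09972637  0.74181557
  1.07833995] [ 1.00413055 -0.10095593  0.30198638]
13.6833 41.802443861961365 0.16057698129921177 [-4.39791819 -2.5876728   5.90406272] [-0.35677839  0.80356108 -0.00552763] 1.0783604199329124
```

```bash
python3 - <<'E'
from h import *
q=arm.get_obs()["qpos"].copy()
for i in range(6):
    q[6]-=np.deg2rad(7.5); arm.move_joints(q)
    if i in(2,5): arm.dwell(.4)
    s=arm.get_obs();print(s["time"],s["qpos"][6],s["finger_force"],s["wrist_force"],s["moment"],s["opening"])
a=np.linalg.norm
T=R.from_rotvec(s["orientation"]).as_matrix();print("knob deg",np.rad2deg(YAW+np.pi/2-np.arctan2(T[1,1],T[0,1])))
c=cam("top");d=cam("side");w=cam("wrist")
cv2.imwrite("pics/end.png",np.hstack([cv2.resize(c["im"][180:310,270:430],(400,325)),cv2.resize(w["im"],(400,325))]))
E
```

```text
13.9417 0.950783781355605 41.06558561325073 [-0.65114184 -0.21780934  0.54904334] [ 0.08742556 -0.06466187  0.11766031] 0.15825059549927634
14.1917 0.8222373325531336 41.0567432641983 [ 0.35864338 -0.36605555 -0.0122803 ] [ 0.05420063 -0.12676487 -0.11618818] 0.15316223259633166
14.8417 0.6868567961504222 41.00306510925293 [ 0.73786632 -1.02978324 -0.47190795] [ 0.10891246 -0.3140785   0.00971548] 0.1563315567175936
15.0917 0.5585653215142181 40.93741714954376 [ 1.58813459  0.55225485 -0.5857333 ] [ 0.10404873 -0.48307397  0.13438795] 0.156828826078102
15.3417 0.4298141756275783 40.82256317138672 [ 1.41243624  0.07692682 -1.08721873] [ 0.12137001 -0.64796141 -0.03153152] 0.15328147942926146
15.9917 0.29416810500137347 40.550002455711365 [ 3.85673207  1.23397723 -3.24986434] [ 0.08954114 -1.22613294  0.03785723] 0.15029956807214423
knob deg 67.47483477718808
```

View pics/end.png

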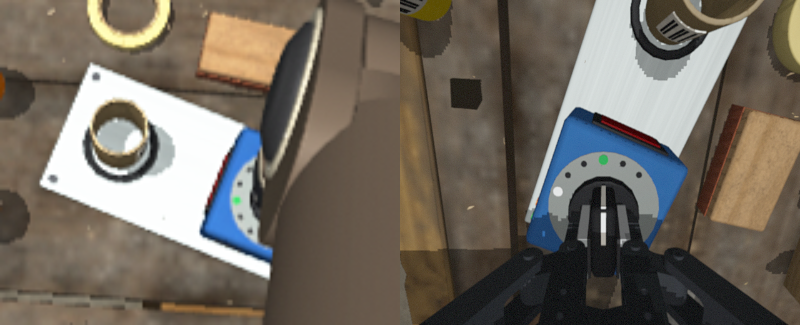

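The pointer line at (603,215) aims straight at the green dot at (603,160). The torque reversed twice, which means two clicks. The label still faces the red window and the tube is upright in its seat. Handing in.

```bash
python3 -c "
from rig import arm
arm.dwell(.4);print(arm.close_job())"
```

```text
the job is handed in; nothing more can be done
None
```

The job is handed in at about 16 s of the 61 s: the tube stands free in its seat with the label facing the window, and the knob is gripped at the third stop (about 67.5°, roughly 41 N); the judge's verdict was not shown.

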